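Refit the belt cover of the edge burnisher and lock its quarter-turn wing

TASK

The belt of the edge burnisher has been changed: put its aluminium access cover back over the opening in the top of the machine, lowered in gently so that it lies flat on the deck with its two flanges down inside the opening. Then turn the black wing on the cover a quarter turn clockwise (seen from above) until it drops into its locked detent, and let go. Leave the paint bottle, the bone folder, the mallet and the thread spool where they are.

Things in the scene. Friction and masses are not known exactly. Their poses are not given: they have to be found in the camera images.
- burnisher: edge burnisher: a cream box, 174 (x) x 254 (y) x 100 mm, standing fixed on the worktop; a brown turned wooden head sticks out 88 mm from its +y end, below its top. Origin: centre of its underside, at worktop level; z up.
- hatch (a point): centre of the rectangular opening in the burnisher's flat top (deck), at deck level, 100 mm above the worktop; axes as the burnisher's. The opening is 76 mm along x and 126 mm along y, widening upward to 84 x 134 mm at the top (bevelled edge as a lead-in); the deck is 6 mm thick; belt and pulleys lie at least 20 mm below it.
- cover: loose aluminium access cover (plate, flanges and wing), lying on its flanges on the worktop. Origin: middle between the flanges' lower edges, 16 mm below the plate's underside; x, y along the plate's sides, z up. With the wing it weighs about 0.5 kg (0.4 to 0.65); its centre of mass is on the wing's axis. It can be lifted and carried by the wing.
- cover_plate (a point): centre of the underside of the cover's plate (104 x, 156 y, 4 mm thick). Two flanges, each 70 mm wide in x and 3 mm thick, stand 16 mm down from it, outer faces at y = +60 and -60 mm; they fit the opening with 3 mm to spare on each side, either way round. Seated, this point is at hatch, long side along the opening's long side, plate flat on the deck.
- wing_grip (a point): point on the wing's axis, 36 mm above cover_plate, at half height of the black wing: an upright paddle 68 mm long (along this point's y), 14 mm thick (17 mm at its round ends), from 16 mm below to 16 mm above this point. It stands on a round latch housing of 54 mm diameter whose top is 21 mm below this point; the plate's upper side is 32 mm below it. Turns with the wing; z up.
- wing (a joint): turn of the wing on the cover, rad, growing clockwise seen from above. 0 = open (as it starts, held by a light spring detent): wing along the cover's long side, at the red marks. 1.57 = locked, against a stop: wing across it, at the green marks. Turning takes up to 0.15 Nm at first, then little; let go before about 1.0 it stays unlocked, past about 1.2 it snaps on to 1.57 and stays.
- lock_bar (a point): middle of the steel bar under the cover, 96 x 14 x 5 mm, long along this point's y, fixed to the wing and turning with it; its top is 9 mm below the plate's underside. Open, it passes down through the opening; locked, it reaches under the deck on both sides and holds the cover down.
- edge_paint (a point): brown edge-paint bottle with a white cap, 34 mm diameter, 75 mm tall, standing beside the machine; the point is half-way up. Leave alone.
- bone_folder: white bone folder lying flat on the worktop, 49 x 153 x 9 mm; origin under its centre. Leave alone.
- mallet: mallet with a wooden handle and white head lying on the worktop, 182 x 211 x 56 mm; origin under its centre. Leave alone.
- spool_2: red thread spool standing upright, 50 mm diameter, 60 mm tall; origin under its centre. Leave alone.

How it is judged:
On the way, in this order (a step that is already met when the one before it is completed fails the run):
1. the cover lies flat on the deck over the opening, its flanges inside, the wing not yet locked (horizontal distance between cover_plate and hatch below 0.006 m and z of cover_plate in the frame of hatch between -0.004 and 0.003 m and angle between cover_plate's own z axis and vertical below 0.04 rad and angle between the x axis of cover_plate and the x axis of hatch, either way round below 0.12 rad and value of joint wing below 0.9 rad), for 0.2 s.
2. the wing has dropped into its locked detent, the cover still seated (horizontal distance between cover_plate and hatch below 0.006 m and z of cover_plate in the frame of hatch between -0.004 and 0.003 m and angle between cover_plate's own z axis and vertical below 0.04 rad and angle between the x axis of cover_plate and the x axis of hatch, either way round below 0.12 rad and value of joint wing above 1.45 rad), for 0.2 s.
At the end, for the whole second after the job is handed in: The cover lies over the opening (within 6 mm of its centre, 7 degrees of its direction, flat within 3 mm and 2 degrees), and the wing rests in its locked detent (past 1.45 of 1.57 rad) (all of step 2 and velocity of joint wing below 0.1 rad/s); the robot touches nothing.
It fails at once if a bystander (paint bottle, bone folder, mallet or thread spool) is moved by more than 30 mm (distance of any of edge_paint, bone_folder, mallet, spool_2 from where it was at the start of the episode above 0.03 m).
It fails at once if the cover is dropped or slammed into the opening (moves faster than 0.6 m/s within 30 mm of its seat) (distance between cover_plate and hatch below 0.03 m and linear speed of cover above 0.6 m/s).
It also fails if it takes over 48 s, if anything falls off the work surface, if the arm or the gripper's body presses on something with over 40 N, if the wrist force passes 120 N, or if a joint passes its speed limit or range.

ROBOT

A 6-joint arm with a two-finger parallel gripper is mounted at the origin on a cart in front of the work surface, level with it; the furniture and walls round the work are solid. World frame = base frame: x ahead of the robot, y to its left, z up, the work surface at z = 0. Lengths are in m, angles in rad, forces in N, time in s.
With the tool pointing down it reaches from about 0.375 to 0.975 m from the base axis. Payload 3.8 kg.
Tool frame: the origin (TCP) lies at the very end of the fingers, on their centre line; the grasp point (between the pads) lies 19 mm behind it; z points along the fingers, y is the line along which they close (so a half turn about z gives the same grasp; the last joint's range is limited). The gripper opens to 88 mm and grips with 3 to 60 N. Pads are 18 mm wide; open, the fingers measure 123 mm over their backs; the gripper's body (75 mm by 187 mm) begins 45 mm behind the grasp point.
Start: joints at [-1.322, 0.264, 1.604, -0, 1.274, -0.037], TCP at [0.19, -0.648, 0.239] pointing down, gripper open.
Joint ranges: [-2.63, 2.63], [-0.94, 2.18], [0.31, 2.57], [-1.31, 4.45], [0, 2.66], [-2.55, 2.55]. Speed limits (rad/s): [2.57, 2.57, 3.14, 3.14, 3.14, 3.14].

INTERFACE

Orientations are given as a unit quaternion [x, y, z, w].
In Python, from cell import observe, cams, robot gives the robot as it stands.
- The arm moves only by the tool play_rows, never from a script. Its argument "motion" is a list of rows, each an object with "hand": the opening, from -1 (shut) to 1 (fully open); "translation": the shift along the tool's x, y, z in m, a list of three; "yaw": the turn about the tool's z in degrees. In form: [{"hand": hand, "translation": [x, y, z], "yaw": yaw}, ...]. A call has 1 to 5 rows; each row is the pose to reach, as a shift and turn from the pose commanded when the call began, along the tool's axes at that moment; what a row does not reach only later rows make up. A row lasts 1/10 s, in which the tool goes at most 50 mm and 8.59 degrees, less where a joint would pass 70% of its speed; a pose out of reach is approached as far as the arm can. A call with a gripper value outside its range is refused whole. The fingers move at their own pace and stop on an object; "grip_force" is the grip in N (left out, the last holds). Time passes only in rows, so rows that repeat a pose let the fingers close. It gives the time, the measured TCP pose, the force, the opening and the grip force at its end, in the units of the state.
- observe(): the state, without advancing time (a new reading comes with each control period).
- cams.grab_frame(name): name is "scene" or "top" or "wrist"; returns a dict with "img" (420x560x3 uint8, blue, green, red), "camera_matrix" (3x3 intrinsics, pixels), "eye" and "rotation" of the camera in the world. Camera axes: x right, y down, z forward; pixel columns grow to the right and rows downward; lengths in m; the calibration is good to about 2 mm. A picture is of the moment at which its call begins. There is no depth.
- robot.job_done(): hands the job in; it is judged then, once.
The state is a dict: "time": time; "joint_pos": joint angles; "joint_velocities": joint speeds; "effort": joint torques, N m; "eef_pos": TCP position; "tool_rot": TCP orientation; "force": force on the tool from outside, world axes, zero at the start; "moment": the same for the moment, N m; "opening": finger opening in m; "grasp_force": force on a finger pad.
Only numpy, scipy, OpenCV 4.12 (cv2) and the standard library are available. Lean on these libraries where they do the work, as an engineer would, in place of code of your own. Each camera call takes 0.05 s, during which the arm holds its last target. There are 200 camera calls.

## Working session

There is one attempt and no reset: what is moved stays moved. The work goes in short steps, Python scripts to look and compute and a tool call to move; the robot and the scene stay as the last step left them, time stands still between calls to the robot, and variables do not carry over. Pictures are saved under pics/ and viewed, at most 10 in all, crops included, and the job is handed in when it is done.

Besides the shell and the picture viewer there is one more tool, called after "Call:" as name(argument=value, ...) on one line, values as JSON. play_rows: Moves the arm, as the interface text tells. Its arguments: {"type":"object","properties":{"motion":{"type":"array"},"grip_force":{"type":"number"}},"required":["motion"]}

```bash
mkdir -p pics; ls
python3 - <<'E'
from cell import observe,cams,robot
import cv2,pickle
s=observe();print(s)
for n in("top","scene"):
    f=cams.grab_frame(n);cv2.imwrite(f"pics/{n}0.png",f["img"]);pickle.dump(f,open(f"{n}0.pkl","wb"));print(n,f["camera_matrix"],f["eye"],f["rotation"])
E
```

```text
pics
{'time': 0.0, 'joint_pos': array([-1.32187852e+00,  2.64768233e-01,  1.60534094e+00,  1.52943912e-05,
        1.27368586e+00, -3.68950521e-02]), 'joint_velocities': array([-9.16029054e-05,  3.58566183e-03, -1.37923305e-03,  6.30060083e-04,
        1.30617339e-04, -7.48026509e-04]), 'effort': array([-7.38515137e-04, -5.02113926e+01, -3.56877422e+01,  7.26138172e-02,
        2.94194743e-02, -1.54434615e-04]), 'eef_pos': array([ 0.19014319, -0.64694345,  0.23739568]), 'tool_rot': array([ 9.89805962e-01,  1.42418203e-01, -1.09251804e-04, -1.09578436e-03]), 'force': array([ 0.18566447,  1.25112341, -0.53344511]), 'moment': array([-0.00520446,  0.01533688, -0.01276146]), 'grasp_force': 0.0, 'opening': 0.08807033612914783}
top [[535.42007929   0.         277.07891214]
 [  0.         535.42007929 209.07616913]
 [  0.           0.           1.        ]] [0.42366614 0.02851716 1.48479698] [ 0.70781164 -0.70530443  0.0323076  -0.02246254]
scene [[409.29827357   0.         276.62847451]
 [  0.         409.29827357 202.41477921]
 [  0.           0.           1.        ]] [-0.282679   -0.53635384  0.5291253 ] [ 0.74828487 -0.38310563  0.25406613 -0.47827841]
```

View pics/top0.png

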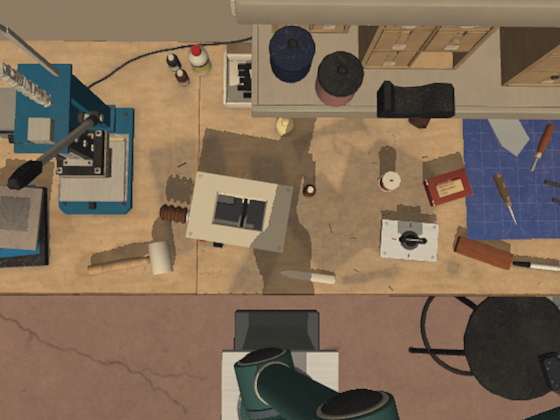

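View pics/scene0.png

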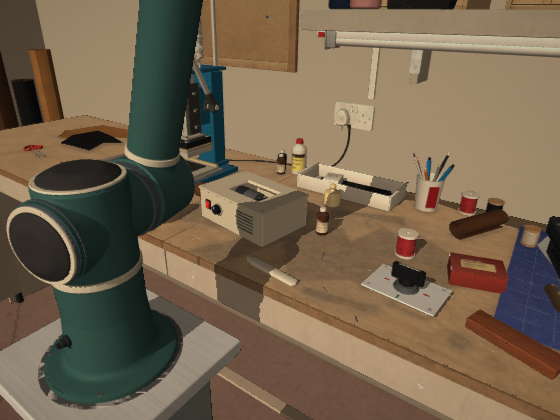

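The top view shows the machine with its opening at about (240,211), the cover at (409,240), the bottle at (309,189) and the spool at (390,181). I'll enlarge it for corner picking.

Run:
```python
import cv2,numpy as np
a=cv2.imread("pics/top0.png")
c=cv2.resize(a[165:260,180:300],None,fx=5,fy=5,interpolation=cv2.INTER_CUBIC)
d=cv2.resize(a[205:275,370:450],None,fx=7,fy=7,interpolation=cv2.INTER_CUBIC)
cv2.imwrite("pics/c.png",c);cv2.imwrite("pics/d.png",d);print(c.shape,d.shape)
```

```text
(475, 600, 3) (490, 560, 3)
```

View pics/c.png

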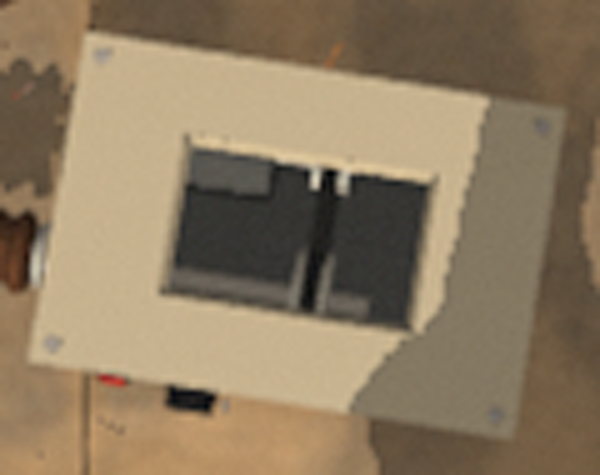

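View pics/d.png

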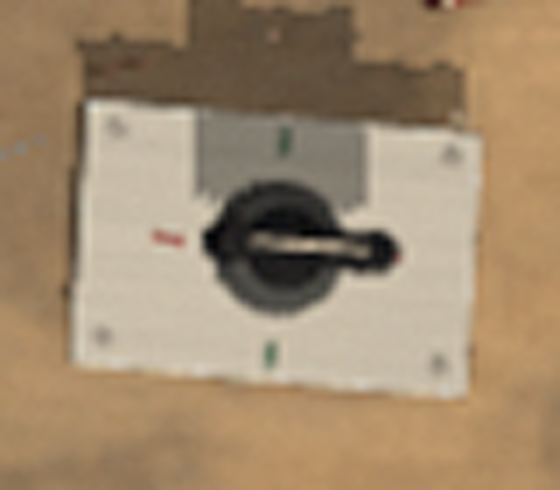

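The crops give deck corners (88,32), (566,108), (514,438), (30,360), opening corners (186,136), (436,182), (410,330), (162,293), and plate corners (86,100), (482,132), (466,396), (74,364), with the wing along the plate's long side.

```bash
cat > h.py <<'E'
import numpy as np,cv2,pickle
from scipy.spatial.transform import Rotation as R
def world(f,uv,z):
    K=f["camera_matrix"];uv=np.atleast_2d(uv).astype(float)
    d=np.c_[uv,np.ones(len(uv))]@np.linalg.inv(K).T@R.from_quat(f["rotation"]).as_matrix().T
    return f["eye"]+d*((z-f["eye"][2])/d[:,2])[:,None]
def pix(f,P):
    Rm=R.from_quat(f["rotation"]).as_matrix();p=(np.atleast_2d(P)-f["eye"])@Rm@f["camera_matrix"].T
    return p[:,:2]/p[:,2:]
def rect(P):  # TL,TR,BR,BL in top picture -> centre, yaw of long side (image left=+y), sizes
    l=(P[0]+P[3]-P[1]-P[2])/2;s=(P[0]+P[1]-P[2]-P[3])/2
    return P.mean(0).round(4),np.degrees(np.arctan2(-l[0],l[1])).round(2),np.degrees(np.arctan2(s[1],s[0])).round(2),np.linalg.norm(l).round(4),np.linalg.norm(s).round(4)
E
python3 - <<'E'
from h import *
f=pickle.load(open("top0.pkl","rb"))
g=lambda q,k,o:(np.array(q)+.5)/k-.5+o
print("deck",rect(world(f,g([(88,32),(566,108),(514,438),(30,360)],5,(180,165)),.1)))
print("open",rect(world(f,g([(186,136),(436,182),(410,330),(162,293)],5,(180,165)),.1)))
print("plate",rect(world(f,g([(86,100),(482,132),(466,396),(74,364)],7,(370,205)),.02)))
print("wing",world(f,g([(205,240),(400,252)],7,(370,205)),.068))
print("spool",world(f,(390,181),.06),"bottle",world(f,(309,189),.075))
from cell import observe
s=observe();print(R.from_quat(s["tool_rot"]).as_matrix().round(3))
E
```

```text
deck (array([0.5249, 0.1067, 0.1   ]), np.float64(-8.89), np.float64(-8.98), np.float64(0.2524), np.float64(0.1732))
open (array([0.5242, 0.1072, 0.1   ]), np.float64(-9.26), np.float64(-8.79), np.float64(0.1308), np.float64(0.0802))
plate (array([ 0.454 , -0.3541,  0.02  ]), np.float64(-4.44), np.float64(-3.97), np.float64(0.1551), np.float64(0.1035))
wing [[ 0.45582044 -0.31421142  0.068     ]
 [ 0.45152417 -0.38828498  0.068     ]]
spool [[ 0.61126463 -0.29453388  0.06      ]] bottle [[ 0.58688551 -0.07543913  0.075     ]]
[[ 0.959  0.282 -0.001]
 [ 0.282 -0.959  0.002]
 [ 0.    -0.002 -1.   ]]
```

Call:
play_rows(motion=[{"hand": 1, "translation": [0.034, -0.021, 0], "yaw": -8}, {"hand": 1, "translation": [0.067, -0.042, 0], "yaw": -16}, {"hand": 1, "translation": [0.101, -0.062, 0], "yaw": -24}, {"hand": 1, "translation": [0.134, -0.083, 0], "yaw": -32}, {"hand": 1, "translation": [0.168, -0.104, 0], "yaw": -40}])

```text
time: 0.6
eef_pos: [0.3227, -0.4989, 0.2381]
tool_rot: [0.88, 0.475, 0.0, -0.0]
force: [-0.3, 0.1, 0.1]
opening: 0.0882
grasp_force: 0.0
```

```bash
cat >> h.py <<'E'
def togo(goal,yaw):  # goal TCP, yaw = world angle of tool y
    from cell import observe
    s=observe();M=R.from_quat(s["tool_rot"]).as_matrix()
    a=np.degrees(np.arctan2(M[1,1],M[0,1]))
    print("t",s["time"],"tcp",s["eef_pos"].round(4),"yaw_y",a.round(2),"F",s["force"].round(1),"open",s["opening"].round(4),"q",s["joint_pos"].round(2))
    print("shift",(M.T@(np.array(goal)-s["eef_pos"])).round(4),"yaw",(a-yaw).round(2),"tilt",np.degrees(np.arccos(-M[2,2])).round(2))
E
python3 -c "
from h import *
togo([.4537,-.3525,.18],-4.2)"
```

```text
Traceback (most recent call last):
  File "h.py", line 17, in togo
    print("t",s["time"],"tcp",s["eef_pos"].round(4),"yaw_y",a.round(2),"F",s["force"].round(1),"open",s["opening"].round(4),"q",s["joint_pos"].round(2))
                                                                                                      ^^^^^^^^^^^^^^^^^^
AttributeError: 'float' object has no attribute 'round'
```

```bash
sed -i 's/s\["opening"\].round(4)/round(s["opening"],4)/' h.py
python3 -c "
from h import *
togo([.4537,-.3525,.18],-4.2)"
```

```text
t 0.6 tcp [ 0.3227 -0.4989  0.2381] yaw_y -33.32 F [-0.3  0.1  0.1] open 0.0882 q [-1.04  0.11  1.78  0.    1.25 -0.46]
shift [0.1943 0.0291 0.0582] yaw -29.12 tilt 0.06
```

Call:
play_rows(motion=[{"hand": 1, "translation": [0.04, 0.006, 0], "yaw": -7}, {"hand": 1, "translation": [0.08, 0.012, 0], "yaw": -14}, {"hand": 1, "translation": [0.12, 0.018, 0], "yaw": -21}, {"hand": 1, "translation": [0.16, 0.024, 0], "yaw": -29.1}, {"hand": 1, "translation": [0.194, 0.029, 0], "yaw": -29.1}])

```text
time: 1.1
eef_pos: [0.4546, -0.3531, 0.2382]
tool_rot: [0.733, 0.68, 0.0, -0.0]
force: [0.5, -0.8, 0.4]
opening: 0.0878
grasp_force: 0.0
```

```bash
python3 -c "
from h import *
from cell import cams
togo([.4537,-.3525,.18],-4.2)
f=cams.grab_frame('wrist');pickle.dump(f,open('w1.pkl','wb'));cv2.imwrite('pics/w1.png',f['img'])
print(f['eye'],pix(f,[[.4537,-.3525,.068],[.4537,-.3525,.02]]))
togo([.4537,-.3525,.18],-4.2)
"
```

```text
t 1.1 tcp [ 0.4546 -0.3531  0.2382] yaw_y -4.32 F [ 0.5 -0.8  0.4] open 0.0878 q [-0.7   0.08  1.82  0.    1.24 -0.63]
shift [ 0.0005 -0.0009  0.0582] yaw -0.12 tilt 0.05
[ 0.4602411  -0.28237212  0.38374595] [[278.53651845 189.56559603]
 [278.6940379  180.21427112]]
t 1.15 tcp [ 0.4575 -0.3497  0.2383] yaw_y -4.36 F [2.1 2.2 0.8] open 0.088 q [-0.7   0.08  1.82  0.    1.24 -0.62]
shift [-0.0033 -0.0036  0.0582] yaw -0.16 tilt 0.24
```

View pics/w1.png

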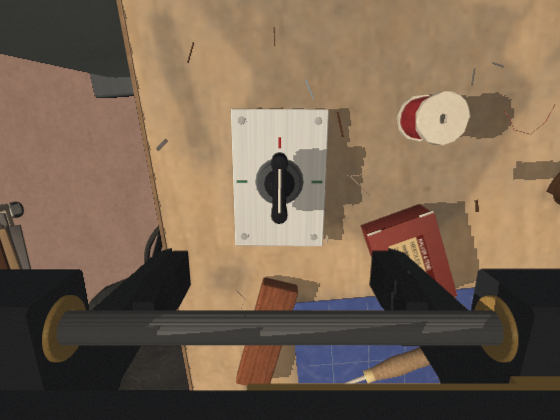

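The wrist view shows the plate corners at (231.5,109), (328,109), (324,246), (235,246) and the wing running from (279,153) to (279,222).

```bash
python3 -c "
from h import *
f=pickle.load(open('w1.pkl','rb'))
P=world(f,[(231.5,109),(328,109),(324,246),(235,246)],.02)
print(P,P.mean(0),np.linalg.norm(P[0]-P[1]),np.linalg.norm(P[0]-P[3]))
l=P[0]+P[1]-P[2]-P[3];print(np.degrees(np.arctan2(-l[0],l[1])))
W=world(f,[(279,153),(279,222)],.068);print(W,W.mean(0))
togo([.4537,-.3525,.18],-4.2)
"
```

```text
[[ 0.40985039 -0.27270845  0.02      ]
 [ 0.51140897 -0.28039711  0.02      ]
 [ 0.50123096 -0.43546514  0.02      ]
 [ 0.39598853 -0.42751023  0.02      ]] [ 0.45461971 -0.35402023  0.02      ] 0.10184920631727169 0.15542118355387155
-4.436152558790202
[[ 0.45685433 -0.3171233   0.068     ]
 [ 0.45161029 -0.38585816  0.068     ]] [ 0.45423231 -0.35149073  0.068     ]
t 1.15 tcp [ 0.4575 -0.3497  0.2383] yaw_y -4.36 F [2.1 2.2 0.8] open 0.088 q [-0.7   0.08  1.82  0.    1.24 -0.62]
shift [-0.0033 -0.0036  0.0582] yaw -0.16 tilt 0.24
```

Call:
play_rows(motion=[{"hand": 1, "translation": [0, 0, 0.035], "yaw": 0}, {"hand": 1, "translation": [0, 0, 0.075], "yaw": 0}, {"hand": 1, "translation": [0, 0, 0.115], "yaw": 0}, {"hand": 1, "translation": [0, 0, 0.14], "yaw": 0}, {"hand": 1, "translation": [0, 0, 0.14], "yaw": 0}])

```text
time: 1.65
eef_pos: [0.4503, -0.3523, 0.0936]
tool_rot: [0.734, 0.679, -0.001, -0.005]
force: [0.1, -0.3, 0.1]
opening: 0.0882
grasp_force: 0.0
```

```bash
python3 -c "
from h import *
togo([.4543,-.3537,.039],-4.3)"
```

```text
t 1.65 tcp [ 0.4503 -0.3523  0.0936] yaw_y -4.53 F [ 0.1 -0.3  0.1] open 0.0882 q [-0.71  0.21  1.96 -0.    0.99 -0.63]
shift [-0.0014  0.0045  0.0546] yaw -0.23 tilt 0.58
```

Call:
play_rows(motion=[{"hand": 1, "translation": [0, 0.001, 0.02], "yaw": 0}, {"hand": 1, "translation": [0, 0.001, 0.038], "yaw": 0}, {"hand": 1, "translation": [0, 0.001, 0.05], "yaw": 0}, {"hand": 1, "translation": [0, 0.001, 0.052], "yaw": 0}, {"hand": 1, "translation": [0, 0.001, 0.052], "yaw": 0}])

```text
time: 2.15
eef_pos: [0.455, -0.3554, 0.0473]
tool_rot: [0.735, 0.679, 0.0, 0.0]
force: [-0.3, -0.0, 0.7]
opening: 0.0879
grasp_force: 0.0
```

Call:
play_rows(motion=[{"hand": 1, "translation": [0, 0, 0], "yaw": 0}, {"hand": 1, "translation": [0, 0, 0], "yaw": 0}])

```text
time: 2.35
eef_pos: [0.4554, -0.3557, 0.0479]
tool_rot: [0.734, 0.679, 0.0, 0.001]
force: [-0.3, -0.3, -1.2]
opening: 0.0883
grasp_force: 0.0
```

```bash
python3 -c "
from h import *
togo([.4543,-.3537,.039],-4.3)"
```

```text
t 2.35 tcp [ 0.4554 -0.3557  0.0479] yaw_y -4.53 F [-0.3 -0.3 -1.2] open 0.0883 q [-0.71  0.27  1.98  0.    0.89 -0.63]
shift [ 0.0019 -0.0013  0.0089] yaw -0.23 tilt 0.11
```

Fine-adjust down, then close at 30 N.

Call:
play_rows(motion=[{"hand": 1, "translation": [0.002, -0.001, 0.004], "yaw": 0}, {"hand": 1, "translation": [0.002, -0.001, 0.008], "yaw": 0}, {"hand": 1, "translation": [0.002, -0.001, 0.008], "yaw": 0}, {"hand": 1, "translation": [0.002, -0.001, 0.008], "yaw": 0}])

```text
time: 2.75
eef_pos: [0.4537, -0.3528, 0.0384]
tool_rot: [0.734, 0.679, -0.0, -0.0]
force: [-0.7, 0.9, 0.4]
opening: 0.0882
grasp_force: 0.0
```

Call:
play_rows(motion=[{"hand": 0, "translation": [0, 0, 0], "yaw": 0}, {"hand": -0.3, "translation": [0, 0, 0], "yaw": 0}, {"hand": -0.6, "translation": [0, 0, 0], "yaw": 0}, {"hand": -0.8, "translation": [0, 0, 0], "yaw": 0}, {"hand": -1, "translation": [0, 0, 0], "yaw": 0}], grip_force=35)

```text
time: 3.25
eef_pos: [0.4539, -0.353, 0.0388]
tool_rot: [0.734, 0.679, 0.0, 0.0]
force: [-0.4, -0.1, -0.0]
opening: 0.0503
grasp_force: 0.0
```

Call:
play_rows(motion=[{"hand": -1, "translation": [0, 0, 0], "yaw": 0}, {"hand": -1, "translation": [0, 0, 0], "yaw": 0}, {"hand": -1, "translation": [0, 0, 0], "yaw": 0}, {"hand": -1, "translation": [0, 0, 0], "yaw": 0}, {"hand": -1, "translation": [0, 0, 0], "yaw": 0}])

```text
time: 3.75
eef_pos: [0.4536, -0.353, 0.0387]
tool_rot: [0.734, 0.679, -0.0, -0.0]
force: [0.2, 0.4, 0.4]
opening: 0.0139
grasp_force: 35.0
```

```bash
python3 -c "
from h import *
togo([.4543,-.3537,.039],-4.3)"
```

```text
t 3.75 tcp [ 0.4536 -0.353   0.0387] yaw_y -4.52 F [0.2 0.4 0.4] open 0.0139 q [-0.7   0.28  1.99 -0.    0.87 -0.63]
shift [-0.0007  0.0007 -0.0003] yaw -0.22 tilt 0.03
```

Call:
play_rows(motion=[{"hand": -1, "translation": [0, 0, -0.01], "yaw": 0}, {"hand": -1, "translation": [0, 0, -0.025], "yaw": 0}, {"hand": -1, "translation": [0, 0, -0.045], "yaw": 0}, {"hand": -1, "translation": [0, 0, -0.065], "yaw": 0}, {"hand": -1, "translation": [0, 0, -0.085], "yaw": 0}])

```text
time: 4.25
eef_pos: [0.4537, -0.3527, 0.125]
tool_rot: [0.734, 0.679, 0.0, -0.0]
force: [0.3, -0.1, -4.9]
opening: 0.014
grasp_force: 35.0
```

Call:
play_rows(motion=[{"hand": -1, "translation": [0, 0, -0.02], "yaw": 0}, {"hand": -1, "translation": [0, 0, -0.04], "yaw": 0}, {"hand": -1, "translation": [0, 0, -0.06], "yaw": 0}, {"hand": -1, "translation": [0, 0, -0.07], "yaw": 0}, {"hand": -1, "translation": [0, 0, -0.07], "yaw": 0}])

```text
time: 4.75
eef_pos: [0.4548, -0.3537, 0.1961]
tool_rot: [0.734, 0.679, 0.0, 0.002]
force: [-0.1, -0.1, -5.3]
opening: 0.0135
grasp_force: 35.0
```

```bash
python3 -c "
from h import *
from cell import cams
togo([.5244,.107,.19],-9.1)
f=cams.grab_frame('scene');cv2.imwrite('pics/s1.png',f['img'])"
```

```text
t 4.75 tcp [ 0.4548 -0.3537  0.1961] yaw_y -4.52 F [-0.1 -0.1 -5.3] open 0.0135 q [-0.7   0.11  1.87  0.    1.16 -0.63]
shift [0.4648 0.033  0.0051] yaw 4.58 tilt 0.24
```

View pics/s1.png

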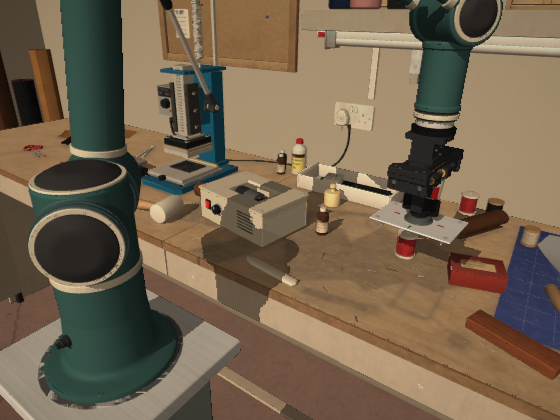

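The cover hangs level at about (415,218), clear of the bottle and spool. Next I'll carry it across.

Call:
play_rows(motion=[{"hand": -1, "translation": [0.015, 0.001, 0], "yaw": 0}, {"hand": -1, "translation": [0.04, 0.003, 0], "yaw": 1}, {"hand": -1, "translation": [0.07, 0.005, 0], "yaw": 1.5}, {"hand": -1, "translation": [0.1, 0.007, 0], "yaw": 2}, {"hand": -1, "translation": [0.13, 0.009, 0], "yaw": 2.5}])

```text
time: 5.3
eef_pos: [0.472, -0.2215, 0.1918]
tool_rot: [0.749, 0.662, -0.0, -0.002]
force: [1.0, 0.2, -5.3]
opening: 0.0136
grasp_force: 35.0
```

Call:
play_rows(motion=[{"hand": -1, "translation": [0.03, 0.003, 0], "yaw": 0.5}, {"hand": -1, "translation": [0.06, 0.006, 0], "yaw": 1}, {"hand": -1, "translation": [0.09, 0.01, 0], "yaw": 1.5}, {"hand": -1, "translation": [0.12, 0.014, 0], "yaw": 2}, {"hand": -1, "translation": [0.15, 0.018, 0], "yaw": 2.1}])

```text
time: 5.8
eef_pos: [0.508, -0.0751, 0.192]
tool_rot: [0.761, 0.649, -0.001, -0.001]
force: [0.7, -0.1, -6.0]
opening: 0.0137
grasp_force: 35.0
```

```bash
python3 -c "
from h import *
togo([.5244,.107,.19],-9.1)"
```

```text
t 5.8 tcp [ 0.508  -0.0751  0.192 ] yaw_y -9.13 F [ 0.7 -0.1 -6. ] open 0.0137 q [-0.2  -0.01  1.99  0.    1.16 -0.04]
shift [ 0.1824 -0.0126  0.0021] yaw -0.03 tilt 0.19
```

Call:
play_rows(motion=[{"hand": -1, "translation": [0.035, -0.002, 0], "yaw": 0}, {"hand": -1, "translation": [0.075, -0.005, 0], "yaw": 0}, {"hand": -1, "translation": [0.115, -0.008, 0], "yaw": 0}, {"hand": -1, "translation": [0.15, -0.01, 0], "yaw": 0}, {"hand": -1, "translation": [0.172, -0.012, 0], "yaw": 0}])

```text
time: 6.3
eef_pos: [0.523, 0.0975, 0.192]
tool_rot: [0.761, 0.649, -0.001, -0.001]
force: [0.4, -0.9, -5.4]
opening: 0.0136
grasp_force: 35.0
```

Call:
play_rows(motion=[{"hand": -1, "translation": [0.009, 0, 0], "yaw": 0}, {"hand": -1, "translation": [0.009, 0, 0], "yaw": 0}, {"hand": -1, "translation": [0.009, 0, 0], "yaw": 0}, {"hand": -1, "translation": [0.009, 0, 0], "yaw": 0}])

```text
time: 6.7
eef_pos: [0.5258, 0.1021, 0.1933]
tool_rot: [0.761, 0.648, -0.001, -0.0]
force: [-0.4, -0.2, -5.9]
opening: 0.0138
grasp_force: 35.0
```

```bash
python3 -c "
from h import *
from cell import cams
togo([.5244,.107,.19],-9.1)
f=cams.grab_frame('wrist');pickle.dump(f,open('w2.pkl','wb'));cv2.imwrite('pics/w2.png',f['img'])
togo([.5244,.107,.19],-9.1)"
```

```text
t 6.7 tcp [0.5258 0.1021 0.1933] yaw_y -9.18 F [-0.4 -0.2 -5.9] open 0.0138 q [ 0.15  0.04  1.95 -0.    1.16  0.31]
shift [ 0.0046 -0.0022  0.0033] yaw -0.08 tilt 0.06
t 6.75 tcp [0.5259 0.1021 0.1935] yaw_y -9.21 F [-0.3  0.1 -6. ] open 0.0137 q [ 0.15  0.03  1.95 -0.    1.16  0.31]
shift [ 0.0046 -0.0023  0.0035] yaw -0.11 tilt 0.04
```

View pics/w2.png

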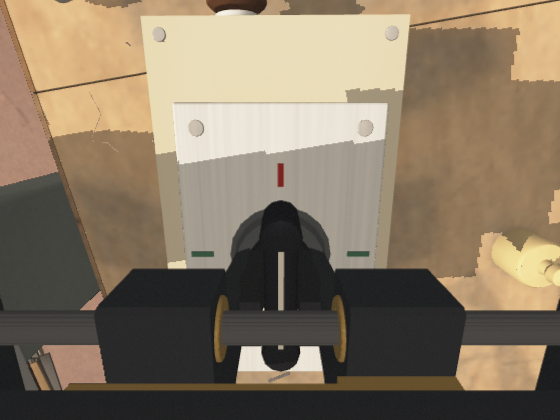

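The wrist view shows the deck's far corners at (143,17) and (409,15) and the plate's far corners at (174,104) and (387,103), aligned. I'll compute the relative offset.

```bash
python3 -c "
from h import *
f=pickle.load(open('w2.pkl','rb'))
D=world(f,[(143,17),(409,15)],.1);P=world(f,[(174,103.5),(387,103)],.1747)
for n,Q,h in(('deck',D,.127),('plate',P,.078)):
    d=Q[1]-Q[0];a=np.arctan2(d[1],d[0]);ey=np.array([-np.sin(a),np.cos(a)])
    print(n,np.linalg.norm(d),np.degrees(a),Q.mean(0)[:2]-h*ey)
togo([.5244,.107,.19],-9.1)
"
```

```text
deck 0.17136653419413808 -8.826433526986838 [0.5251823  0.10725645]
plate 0.10087425254650338 -9.072332995182876 [0.52629569 0.10019101]
t 6.75 tcp [0.5259 0.1021 0.1935] yaw_y -9.21 F [-0.3  0.1 -6. ] open 0.0137 q [ 0.15  0.03  1.95 -0.    1.16  0.31]
shift [ 0.0046 -0.0023  0.0035] yaw -0.11 tilt 0.04
```

Call:
play_rows(motion=[{"hand": -1, "translation": [0.006, -0.0025, 0.01], "yaw": 0}, {"hand": -1, "translation": [0.006, -0.0025, 0.025], "yaw": 0}, {"hand": -1, "translation": [0.006, -0.0025, 0.037], "yaw": 0}, {"hand": -1, "translation": [0.006, -0.0025, 0.045], "yaw": 0}, {"hand": -1, "translation": [0.006, -0.0025, 0.045], "yaw": 0}])

```text
time: 7.25
eef_pos: [0.5229, 0.1091, 0.1462]
tool_rot: [0.761, 0.649, -0.002, -0.001]
force: [-0.7, 0.8, -5.6]
opening: 0.0137
grasp_force: 35.0
```

Call:
play_rows(motion=[{"hand": -1, "translation": [0, 0, 0], "yaw": 0}, {"hand": -1, "translation": [0, 0, 0], "yaw": 0}, {"hand": -1, "translation": [0, 0, 0], "yaw": 0}])

```text
time: 7.55
eef_pos: [0.5253, 0.1096, 0.1495]
tool_rot: [0.761, 0.649, 0.001, 0.0]
force: [0.3, -0.2, -5.1]
opening: 0.0139
grasp_force: 35.0
```

```bash
python3 -c "
from h import *
togo([.5244,.1082,.1227],-9.0)"
```

```text
t 7.55 tcp [0.5253 0.1096 0.1495] yaw_y -9.12 F [ 0.3 -0.2 -5.1] open 0.0139 q [ 0.16  0.08  1.99 -0.    1.07  0.32]
shift [-0.0015 -0.0007  0.0268] yaw -0.12 tilt 0.09
```

Slow insertion with a small lateral correction.

Call:
play_rows(motion=[{"hand": -1, "translation": [-0.0015, -0.0005, 0.003], "yaw": 0}, {"hand": -1, "translation": [-0.0015, -0.0005, 0.006], "yaw": 0}, {"hand": -1, "translation": [-0.0015, -0.0005, 0.009], "yaw": 0}, {"hand": -1, "translation": [-0.0015, -0.0005, 0.012], "yaw": 0}, {"hand": -1, "translation": [-0.0015, -0.0005, 0.015], "yaw": 0}])

```text
time: 8.05
eef_pos: [0.5238, 0.1081, 0.1333]
tool_rot: [0.761, 0.649, -0.0, -0.0]
force: [-0.5, -0.2, -5.7]
opening: 0.0137
grasp_force: 35.0
```

Call:
play_rows(motion=[{"hand": -1, "translation": [0, 0, 0.002], "yaw": 0}, {"hand": -1, "translation": [0, 0, 0.004], "yaw": 0}, {"hand": -1, "translation": [0, 0, 0.006], "yaw": 0}, {"hand": -1, "translation": [0, 0, 0.006], "yaw": 0}])

```text
time: 8.45
eef_pos: [0.5237, 0.1081, 0.1274]
tool_rot: [0.761, 0.649, -0.0, -0.0]
force: [0.3, -0.0, -5.6]
opening: 0.0139
grasp_force: 35.0
```

```bash
python3 -c "
from h import *
togo([.5244,.1082,.1227],-9.0)"
```

```text
t 8.45 tcp [0.5237 0.1081 0.1274] yaw_y -9.13 F [ 0.3 -0.  -5.6] open 0.0139 q [0.16 0.1  2.02 0.   1.03 0.32]
shift [0.0002 0.0007 0.0047] yaw -0.13 tilt 0.04
```

Flanges are inside with no contact. Go on to the seat.

Call:
play_rows(motion=[{"hand": -1, "translation": [0, 0, 0.0015], "yaw": 0}, {"hand": -1, "translation": [0, 0, 0.003], "yaw": 0}, {"hand": -1, "translation": [0, 0, 0.0045], "yaw": 0}, {"hand": -1, "translation": [0, 0, 0.0055], "yaw": 0}, {"hand": -1, "translation": [0, 0, 0.0055], "yaw": 0}])

```text
time: 8.95
eef_pos: [0.524, 0.1081, 0.1227]
tool_rot: [0.761, 0.649, 0.0, 0.0]
force: [-1.3, -1.0, -1.1]
opening: 0.0139
grasp_force: 35.0
```

```bash
python3 -c "
from h import *
togo([.5244,.1082,.1227],-9.0)"
```

```text
t 8.95 tcp [0.524  0.1081 0.1227] yaw_y -9.12 F [-1.3 -1.  -1.1] open 0.0139 q [ 0.16  0.1   2.02 -0.    1.02  0.32]
shift [ 0.0001  0.0004 -0.    ] yaw -0.12 tilt 0.0
```

Call:
play_rows(motion=[{"hand": -1, "translation": [0, 0, 0.001], "yaw": 0}, {"hand": -1, "translation": [0, 0, 0.001], "yaw": 0}, {"hand": -1, "translation": [0, 0, 0.001], "yaw": 0}, {"hand": -1, "translation": [0, 0, 0.001], "yaw": 0}])

```text
time: 9.35
eef_pos: [0.524, 0.1081, 0.1227]
tool_rot: [0.761, 0.649, 0.0, 0.0]
force: [-4.6, -1.3, 5.3]
opening: 0.0139
grasp_force: 35.0
```

Call:
play_rows(motion=[{"hand": -1, "translation": [0, 0, 0], "yaw": 3}, {"hand": -1, "translation": [0, 0, 0], "yaw": 8}, {"hand": -1, "translation": [0, 0, 0], "yaw": 14}, {"hand": -1, "translation": [0, 0, 0], "yaw": 20}, {"hand": -1, "translation": [0, 0, 0], "yaw": 26}])

```text
time: 9.85
eef_pos: [0.5251, 0.1083, 0.1227]
tool_rot: [0.888, 0.459, 0.001, 0.001]
force: [-1.5, -0.0, 2.4]
opening: 0.014
grasp_force: 35.0
```

```bash
python3 -c "
from h import *
togo([.5244,.1082,.1227],-99)
from cell import observe,cams
print(observe()['moment'])
f=cams.grab_frame('wrist');cv2.imwrite('pics/w3.png',f['img'])"
```

```text
t 9.85 tcp [0.5251 0.1083 0.1227] yaw_y -35.32 F [-1.5 -0.   2.4] open 0.014 q [ 0.16  0.1   2.02 -0.    1.02  0.77]
shift [-0.0004 -0.0005 -0.    ] yaw 63.68 tilt 0.15
[-0.1292427   0.2918433   0.26582074]
```

View pics/w3.png

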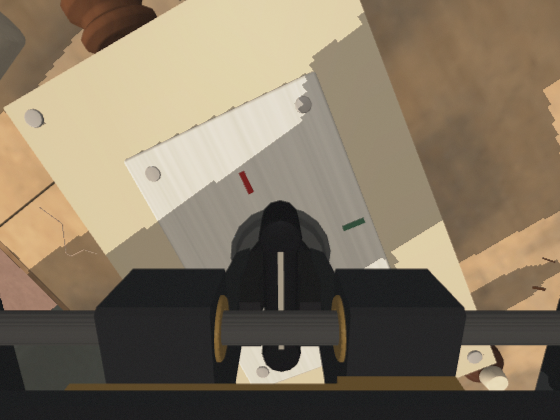

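The wing is turning relative to the cover (red mark now at (246,182), left of the wing), and the plate's edges stay parallel to the deck's. I'll keep turning.

Call:
play_rows(motion=[{"hand": -1, "translation": [0, 0, 0], "yaw": 6}, {"hand": -1, "translation": [0, 0, 0], "yaw": 12}, {"hand": -1, "translation": [0, 0, 0], "yaw": 18}, {"hand": -1, "translation": [0, 0, 0], "yaw": 24}, {"hand": -1, "translation": [0, 0, 0], "yaw": 30}])

```text
time: 10.4
eef_pos: [0.5253, 0.108, 0.1227]
tool_rot: [0.977, 0.215, 0.001, 0.0]
force: [-1.5, -1.7, 3.5]
opening: 0.0137
grasp_force: 35.0
```

Call:
play_rows(motion=[{"hand": -1, "translation": [0, 0, 0], "yaw": 6}, {"hand": -1, "translation": [0, 0, 0], "yaw": 12}, {"hand": -1, "translation": [0, 0, 0], "yaw": 18}, {"hand": -1, "translation": [0, 0, 0], "yaw": 24}, {"hand": -1, "translation": [0, 0, 0], "yaw": 29}])

```text
time: 10.9
eef_pos: [0.5253, 0.1077, 0.1227]
tool_rot: [0.999, -0.037, 0.002, 0.0]
force: [-0.2, -2.5, 3.2]
opening: 0.0139
grasp_force: 35.0
```

Call:
play_rows(motion=[{"hand": -1, "translation": [0, 0, 0], "yaw": 3}, {"hand": -1, "translation": [0, 0, 0], "yaw": 5}, {"hand": -1, "translation": [0, 0, 0], "yaw": 5}])

```text
time: 11.2
eef_pos: [0.5253, 0.1076, 0.1227]
tool_rot: [0.997, -0.079, 0.002, 0.0]
force: [-1.4, -2.4, 5.0]
opening: 0.0135
grasp_force: 35.0
```

```bash
python3 -c "
from h import *
togo([.5244,.1082,.1227],-99)
from cell import observe
print(observe()['moment'])"
```

```text
t 11.2 tcp [0.5253 0.1076 0.1227] yaw_y -99.02 F [-1.4 -2.4  5. ] open 0.0135 q [ 0.16  0.1   2.02 -0.    1.02  1.89]
shift [-0.001  -0.0004 -0.    ] yaw -0.02 tilt 0.17
[-0.5561603   0.20490211  0.0456143 ]
```

Call:
play_rows(motion=[{"hand": -0.5, "translation": [0, 0, 0], "yaw": 0}, {"hand": -0.2, "translation": [0, 0, 0], "yaw": 0}, {"hand": 0, "translation": [0, 0, 0], "yaw": 0}, {"hand": 0, "translation": [0, 0, 0], "yaw": 0}, {"hand": 0, "translation": [0, 0, 0], "yaw": 0}])

```text
time: 11.7
eef_pos: [0.5238, 0.1082, 0.121]
tool_rot: [0.997, -0.079, -0.0, -0.0]
force: [0.2, 0.6, -0.7]
opening: 0.0442
grasp_force: 0.0
```

Call:
play_rows(motion=[{"hand": 0, "translation": [0, 0, -0.015], "yaw": 0}, {"hand": 0, "translation": [0, 0, -0.04], "yaw": 0}, {"hand": 0, "translation": [0, 0, -0.07], "yaw": 0}, {"hand": 0, "translation": [0, 0, -0.1], "yaw": 0}, {"hand": 0, "translation": [0, 0, -0.11], "yaw": 0}])

```text
time: 12.2
eef_pos: [0.5262, 0.1085, 0.2362]
tool_rot: [0.997, -0.079, 0.004, -0.001]
force: [0.4, -0.2, -0.6]
opening: 0.0439
grasp_force: 0.0
```

Call:
play_rows(motion=[{"hand": 0, "translation": [0, 0, 0], "yaw": 0}, {"hand": 0, "translation": [0, 0, 0], "yaw": 0}, {"hand": 0, "translation": [0, 0, 0], "yaw": 0}])

```text
time: 12.5
eef_pos: [0.5227, 0.1079, 0.2292]
tool_rot: [0.997, -0.08, -0.002, 0.0]
force: [-0.5, 0.3, -0.0]
opening: 0.0441
grasp_force: 0.0
```

```bash
python3 -c "
from h import *
from cell import cams
togo([.5244,.1082,.1227],-99)
f=cams.grab_frame('wrist');pickle.dump(f,open('w4.pkl','wb'));cv2.imwrite('pics/w4.png',f['img'])"
```

```text
t 12.5 tcp [0.5227 0.1079 0.2292] yaw_y -99.12 F [-0.5  0.3 -0. ] open 0.0441 q [0.16 0.   1.91 0.   1.23 1.89]
shift [ 0.002  -0.0007  0.1065] yaw -0.12 tilt 0.19
```

View pics/w4.png

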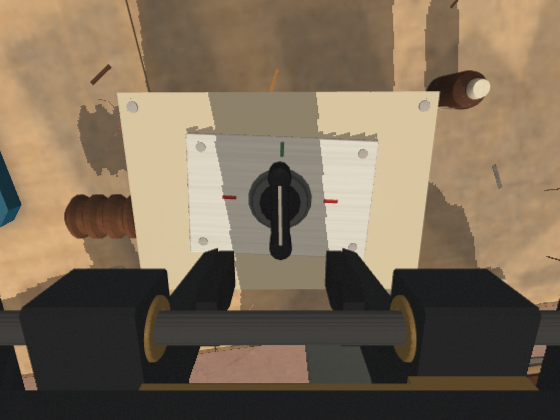

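The wing lies across the cover in line with the green marks. The plate is seated with corners at (187,135), (378,141), (367,256), (191,251), turned slightly against the deck, so I'll check that numerically.

```bash
python3 -c "
from h import *
f=pickle.load(open('w4.pkl','rb'))
P=world(f,[(187,135),(378,141),(367,256),(191,251)],.104);print(rect(P))
D=world(f,[(118,93),(439,92)],.1);d=D[0]-D[1];print('deck',np.linalg.norm(d),np.degrees(np.arctan2(-d[0],d[1])))
W=world(f,[(279,166),(281,255)],.152);w=W[0]-W[1];print('wing',W.mean(0),np.linalg.norm(w),np.degrees(np.arctan2(w[1],w[0])))
G=world(f,[(228.5,197.5),(330.5,202)],.104);g=G[0]-G[1];print('red',np.degrees(np.arctan2(-g[0],g[1])),G.mean(0))
"
```

```text
(array([0.5253, 0.106 , 0.104 ]), np.float64(-10.89), np.float64(-10.78), np.float64(0.1551), np.float64(0.1007))
deck 0.2521963536822562 -8.970967824386662
wing [0.52785722 0.10634499 0.152     ] 0.06544893025265226 -7.888977957259522
red -11.74045296773834 [0.52452456 0.10723477 0.104     ]
```

```bash
python3 -c "
from h import *
from cell import cams
f=cams.grab_frame('wrist');pickle.dump(f,open('w5.pkl','wb'))
cv2.imwrite('pics/w5.png',cv2.resize(f['img'][125:265,180:385],None,fx=3.9,fy=3.9,interpolation=cv2.INTER_CUBIC))
print(pix(f,[[.525,.1065,.152],[.525,.1065,.104]]))"
```

```text
[[280.46093672 216.14693436]
 [280.35949664 199.09835676]]
```

View pics/w5.png

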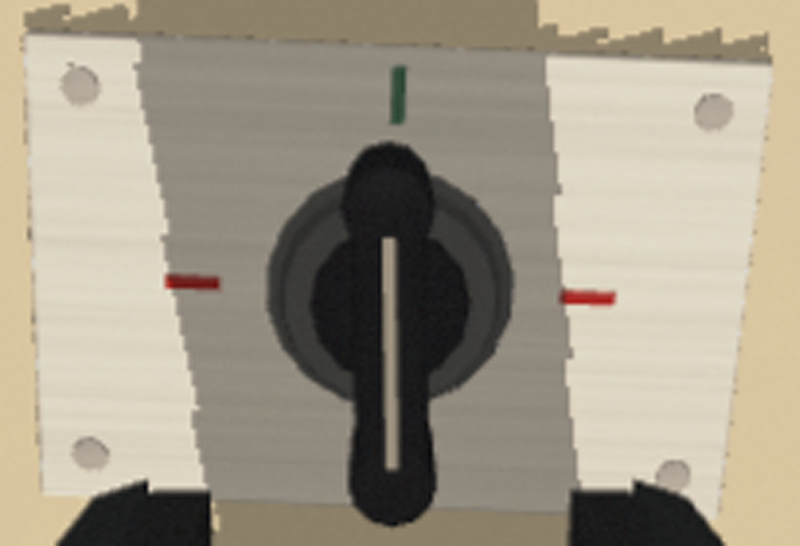

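The stripe on the wing runs (389,240) to (392,470) and the red marks are centred at (192,282) and (588,298).

```bash
python3 -c "
from h import *
f=pickle.load(open('w5.pkl','rb'))
g=lambda q:(np.array(q)+.5)/3.9-.5+(180,125)
W=world(f,g([(389,240),(392,470)]),.152);w=W[0]-W[1];print('wing',W.mean(0),np.degrees(np.arctan2(w[1],w[0])))
G=world(f,g([(192,282),(588,298)]),.104);d=G[0]-G[1];print('red',np.degrees(np.arctan2(-d[0],d[1])),G.mean(0))
P=world(f,g([(80,85),(713,111),(673,475),(90,453)]),.104);print(rect(P))
"
```

```text
wing [0.52486841 0.10701849 0.152     ] -8.422363947947199
red -11.5207097608929 [0.52517927 0.10702247 0.104     ]
(array([0.5255, 0.1072, 0.104 ]), np.float64(-11.46), np.float64(-11.44), np.float64(0.1319), np.float64(0.0819))
```

```bash
python3 -c "
from cell import robot
print(robot.job_done())"
```

```text
the job is handed in; nothing more can be done
None
```

The cover lies flat on the deck within about 2 mm of the opening's centre and 2.5° of its direction. The wing is turned to about 1.52 rad (1.45 needed) and released. I handed the job in at about 12.6 s and no verdict came back.

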